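# Put the spreader away in the covered cutlery block

## Task

Swing the dust cover of the slanted cutlery block aside on its pin, towards the side where there is room for it, until both slots are fully uncovered, and leave it there. Then take the spreader out of its rest and feel which of the two slots its blade fits: one of them is blocked inside, so if the blade jams, draw it out and try the other, and leave the spreader pushed fully home, its handle down against the block. Leave the mill, shaker and other tableware standing where they are.

Things in the scene. Friction and masses are not known exactly. Their poses are not given: they have to be found in the camera images.
- face: slanted 100 x 100 mm top face of the fixed wooden cutlery block, leaning 27 deg towards the robot; origin at its centre, 132 mm above the table; x up the slope, y left, z straight out. Two slots go in along -z, hidden under the cover at first; mouths 31 mm (x) by 9 mm (y). One of them (varies, not seen from outside) is blocked 32 mm down, the other is clear for 88 mm
- slot_left (a point): centre of the mouth of the left slot (20 mm down the slope from the face's centre, 20 mm to the left), in the plane of the face
- slot_right (a point): centre of the mouth of the right slot (20 mm down the slope, 20 mm to the right)
- pin (a point): the single pin on which the dust cover turns, in the plane of the face, 38 mm up the slope from the face's centre; the pin's axis is the face's z
- cover (a joint): angle (rad) of the flat metal dust cover, 88 x 56 x 4 mm, lying 1.5 mm above the face and hanging from its pin over both slots. 0 = straight down the slope, over them; positive = free end swung right (-y of face), negative = left; stops at 1.75 either way. Slots wholly uncovered beyond 1.3. A stiff pin (about 1.3 N at the knob) holds it where left. It reaches 83 mm from the pin
- knob (a point): top end of the cover's round knob, 12 mm in diameter and 24 mm high, standing square to the cover 62 mm from the pin; its top is 29.5 mm above the face
- spreader: flat blunt spreader, loose, standing upright in its rest, blade down. Origin at the middle of the blade's tip; z points along it to the handle. Steel blade 26 mm (x) by 4 mm (y), 75 mm long; then a wooden handle 22 mm (x) by 14 mm (y) from 75 to 137 mm, whose shoulder cannot enter the slots; 50 to 100 g
- rest: fixed wooden rest, 80 x 55 x 55 mm, left or right of the block, origin at its underside; an upright pocket in its top 45 mm deep (30 mm along its x, 7 mm along its y) holds the spreader's blade loosely (it may lean some 4 deg)
- mill: dark wooden pepper mill, 160 mm tall, 52 mm wide, standing close beside the cutlery block on one side (which side varies; it is too tall for the cover to pass over); origin at its foot
- shaker: small white ceramic salt shaker, 60 mm tall, 42 mm wide, standing beside the block on the other side from the mill; the swung cover passes well above it; origin at its foot
- sugar: steel sugar dispenser, 64 mm wide, 130 mm tall with spout; origin at its foot
- cup: small open cup, 64 mm wide, 55 mm tall, in front of the block; origin at its foot
- mug: open mug without handle, 80 mm wide, 85 mm tall, behind the block; origin at its foot
- tumbler: drinking glass, 72 mm wide, 100 mm tall, behind the block; origin at its foot
- pot: lidded round pot, 130 mm wide, 120 mm tall; origin at its foot
Things that resemble listed ones, but are neither listed nor needed, are in the scene too. What is shaped like the part that bears face but pink is not meant. What is shaped like the spreader but blue is not meant.

How it is judged:
By the outcome, as a careful person would: the job done as asked, in the order asked, and still so for the second after the job is handed in, with the robot touching nothing.
It also fails if it takes over 64 s, if anything falls off the work surface, if the arm or the gripper's body presses on something with over 40 N, if the wrist force passes 120 N, or if a joint passes its speed limit or range.

## Robot

A 6-joint arm with a two-finger parallel gripper is mounted at the origin on the work surface. World frame = base frame: x ahead of the robot, y to its left, z up, the work surface at z = 0. Lengths are in m, angles in degrees, forces in N, time in s.
With the tool pointing down it reaches from about 0.4 to 0.825 m from the base axis. Payload 7 kg.
Tool frame: the origin (TCP) lies at the very end of the fingers, on their centre line; the grasp point (between the pads) lies 19 mm behind it; z points along the fingers, y is the line along which they close (so a half turn about z gives the same grasp; the last joint's range is limited). The gripper opens to 88 mm and grips with 3 to 60 N. Pads are 19 mm wide; open, the fingers measure 130 mm over their backs; the gripper's body (78 mm by 193 mm) begins 47 mm behind the grasp point.
Start: joints at [84.861, 20.546, 0.682, 0, -70.136, -16.507], TCP at [0.249, 0.627, 0.227] pointing down, gripper open.
Joint ranges: [-176.03, 176.03], [-82.01, 121.73], [-58.28, 71.71], [-173.87, 95.51], [-174.79, -0.11], [-173.66, 173.66]. Speed limits (degrees/s): [136.94, 136.94, 172.46, 180, 180, 180].

## Interface

Orientations are given as [roll, pitch, yaw] about the fixed x, y, z axes, in that order (R = Rz(yaw) Ry(pitch) Rx(roll)).
In Python, from plant import r gives the robot as it stands. The module is installed in compiled form; this text tells all that it offers.
- The arm moves only by the tool jog_arm, never from a script. Its arguments are lists of equal length, an entry for each row: "travel": the shift along the tool's x, y, z each as a share of 50 cm, from -1 to 1, a list of three; "dr": the turn, a rotation vector about the tool's x, y, z each as a share of 360 degrees, from -1 to 1, a list of three; "claw": the opening, from 0 (shut) to 1 (fully open). A call has exactly 10 rows; each row is the pose to reach, as a shift and turn from the pose commanded when the call began, along the tool's axes at that moment, turning the shorter way round; what a row does not reach only later rows make up. A row lasts 1/8 s, in which the tool goes at most 62.5 mm and 10.7 degrees, less where a joint would pass 70% of its speed; a pose out of reach is approached as far as the arm can. A call with a number of a shift or a turn outside -1 to 1 is refused whole. A call with a gripper value outside its range is refused whole. The fingers move at their own pace and stop on an object; "newtons" is the grip in N (left out, the last holds). Time passes only in rows, so rows that repeat a pose let the fingers close, or fill a call up. It gives the time, the measured TCP pose, the force, the opening and the grip force at its end, in the units of the state.
- r.get_state(): the state, without advancing time (a new reading comes with each control period).
- r.capture(name): name is "scene" or "top"; returns a dict with "pixels" (400x640x3 uint8, red, green, blue), "range_z" (400x640 float32, m along the optical axis (not along the pixel's ray), 0 where there is no reading), "fx", "fy", "cx", "cy" (pixels), "dist_coeffs" ([k1, k2, p1, p2, k3] as OpenCV has them; the pictures are not rectified), "position" and "attitude" of the camera in the world. Camera axes: x right, y up, looking along -z (the intrinsics and any distortion apply to the point x, -y, -z); pixel columns grow to the right and rows downward; lengths in m; the calibration is good to about 2 mm. A picture is of the moment at which its call begins.
- r.close_job(): hands the job in; it is judged then, once.
Trained networks look in the newest picture that a camera, given by its name, has taken for a name from the list of things; names that differ only in an ending like _2 or _b are one class to them, and where a whole thing is asked for, a point or a joint stands for the part that bears it (a point fixed in the world has none). Each returns a list of dicts, best first, with "conf" (0 to 1); they miss things now and then, are a little off and sometimes report something else, mostly with a low value. They report only what shows in the picture. A call takes as long as a camera call. They do not tell look-alikes from the thing itself.
- r.boxes_of(name, camera): "extent" ([left, top, right, bottom] in pixels, round what is visible of it).
- r.regions_of(name, camera): "pixels" (400x640 bool, what is visible of it) and "extent" ([left, top, right, bottom] in pixels, round what is visible of it).
- r.tip_of(name, camera): "at" ([column, row] in pixels: a listed point, or the origin of a listed thing).
The state is a dict: "time_s": time; "joints": joint angles; "qd": joint speeds; "joint_torque": joint torques, N m; "tcp_pos": TCP position; "eef_rot": TCP orientation; "contact_force": force on the tool from outside, world axes, zero at the start; "moment": the same for the moment, N m; "gripper_width": finger opening in m; "gripper_force": force on a finger pad.
Only numpy, scipy, OpenCV 4.12 (cv2) and the standard library are available. Lean on these libraries where they do the work, as an engineer would, in place of code of your own. Each camera call takes 0.05 s, during which the arm holds its last target. There are 200 camera calls.

## Working session

There is one attempt and no reset: what is moved stays moved. The work goes in short steps, Python scripts to look and compute and a tool call to move; the robot and the scene stay as the last step left them, time stands still between calls to the robot, and variables do not carry over. Pictures are saved under pics/ and viewed, at most 10 in all, crops included, and the job is handed in when it is done.

Besides the shell and the picture viewer there is one more tool, called after "Emit:" as name(argument=value, ...), one argument or row to a line, values as JSON. jog_arm: Moves the arm, as the interface text tells. Its arguments: {"type":"object","properties":{"travel":{"type":"array"},"dr":{"type":"array"},"claw":{"type":"array"},"newtons":{"type":"number"}},"required":["travel","dr","claw"]}

```bash
mkdir -p pics
cat > h.py <<'E'
import numpy as np, cv2
from scipy.spatial.transform import Rotation as R
from plant import r
def camR(c):
    a=np.array(c["attitude"],float)
    if a.shape==(3,3): return a
    if a.size==4: return R.from_quat(a).as_matrix()
    return R.from_euler('xyz',a,degrees=True).as_matrix()
def K(c): return np.array([[c["fx"],0,c["cx"]],[0,c["fy"],c["cy"]],[0,0,1]])
def pts(c,uv,z=None):
    uv=np.atleast_2d(np.array(uv,float))
    n=cv2.undistortPoints(uv[:,None],K(c),np.array(c["dist_coeffs"]))[:,0]
    if z is None: z=c["range_z"][np.clip(uv[:,1].round().astype(int),0,399),np.clip(uv[:,0].round().astype(int),0,639)]
    p=np.c_[n[:,0]*z,-n[:,1]*z,-z*np.ones(len(n))]
    return p@camR(c).T+np.array(c["position"])
def proj(c,P):
    q=(np.atleast_2d(P)-c["position"])@camR(c)
    q=q*[1,-1,-1]
    return cv2.projectPoints(q,np.zeros(3),np.zeros(3),K(c),np.array(c["dist_coeffs"]))[0][:,0]
def save(n,im): cv2.imwrite("pics/"+n,im[:,:,::-1])
E
python3 - <<'E'
from h import *
import pickle
D={}
for n in ("scene","top"):
    c=r.capture(n); D[n]=c; save(n+"0.png",c["pixels"]); print(n,c["position"],c["attitude"],c["fx"],c["dist_coeffs"])
    for t in ["face","knob","pin","spreader","rest","mill","shaker","sugar","cup","mug","tumbler","pot"]:
        print(t,[(round(d["conf"],2),np.round(d["at"]).tolist(),pts(c,d["at"])[0].round(3).tolist()) for d in r.tip_of(t,n)], [np.round(d["extent"]).tolist() for d in r.boxes_of(t,n)])
pickle.dump(D,open("c0.pkl","wb"))
print(r.get_state())
E
```

```text
scene [ 1.21416654 -0.30191479  0.6213858 ] [55.94084266 -0.8965136  69.82344945] 373.9253808485708 [0.00517079 0.         0.         0.         0.        ]
face [(0.74, [312.0, 219.0], [0.633, -0.091, 0.161]), (0.59, [251.0, 161.0], [0.327, -0.152, 0.153]), (0.48, [340.0, 256.0], [0.667, -0.036, 0.07])] [[291.0, 207.0, 331.0, 222.0]]
knob [(0.89, [301.0, 208.0], [0.563, -0.09, 0.143]), (0.59, [246.0, 147.0], [-0.043, -0.105, 0.017])] [[290.0, 204.0, 327.0, 218.0], [239.0, 148.0, 252.0, 164.0]]
pin [(0.85, [319.0, 219.0], [0.63, -0.074, 0.155]), (0.47, [250.0, 160.0], [0.324, -0.155, 0.153])] [[293.0, 208.0, 330.0, 223.0], [244.0, 149.0, 253.0, 159.0]]
spreader [(0.49, [199.0, 221.0], [0.455, -0.311, 0.082])] [[192.0, 196.0, 203.0, 221.0], [401.0, 162.0, 429.0, 205.0], [186.0, 177.0, 193.0, 218.0], [294.0, 206.0, 329.0, 220.0]]
rest [(0.64, [205.0, 245.0], [0.482, -0.308, 0.03])] [[185.0, 213.0, 216.0, 259.0], [192.0, 195.0, 203.0, 230.0]]
mill [(0.58, [344.0, 259.0], [0.668, -0.029, 0.062])] [[335.0, 201.0, 358.0, 259.0]]
shaker [(0.56, [288.0, 279.0], [0.652, -0.152, 0.026])] [[278
[... 2336 characters left out ...]
6.0, 202.0]]
{'time_s': 2.5, 'joints': array([ 8.48613044e+01,  2.05449049e+01,  6.81167797e-01,  7.38847056e-04,
       -7.01350569e+01, -1.65075468e+01]), 'qd': array([-0.05067357,  0.03671634,  0.0155699 ,  0.00487427,  0.00540053,
        0.03395915]), 'joint_torque': array([ 2.55595769e-04, -5.82375741e+01,  2.93296784e+01,  7.00233713e+00,
        1.24500136e-02, -2.52789994e-05]), 'tcp_pos': array([0.24899717, 0.6273721 , 0.22657399]), 'eef_rot': array([-1.79998646e+02, -3.23561588e-04, -2.16459913e+01]), 'contact_force': array([ 0.18387524, -0.80547231,  0.45960818]), 'moment': array([ 0.01132294, -0.0156771 , -0.01513292]), 'gripper_force': 0.0, 'gripper_width': 0.08769911157384862}
```

Run:
```python
import pickle,cv2,numpy as np
D=pickle.load(open("c0.pkl","rb"))
a=D["scene"]["pixels"][130:350,130:500]; b=D["top"]["pixels"][90:350,150:480]
a=cv2.resize(a,None,fx=2.1,fy=2.1,interpolation=3); b=cv2.resize(b,None,fx=2.3,fy=2.3,interpolation=3)
cv2.imwrite("pics/a.png",a[:,:,::-1]);cv2.imwrite("pics/b.png",b[:,:,::-1])
```

```text
(no output)
```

View pics/a.png

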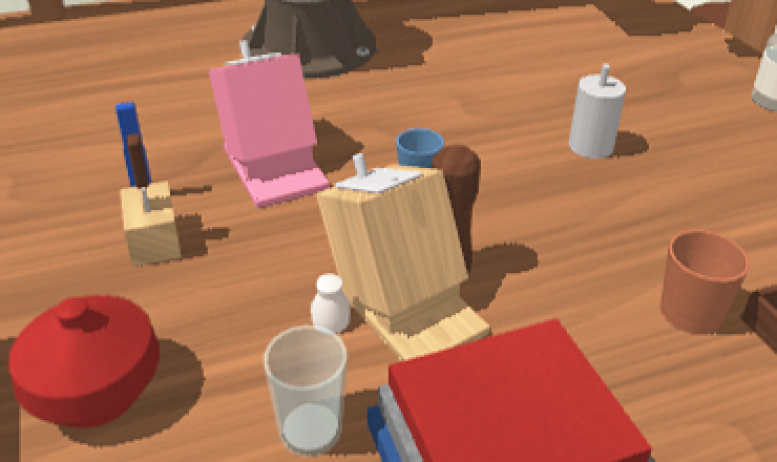

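View pics/b.png

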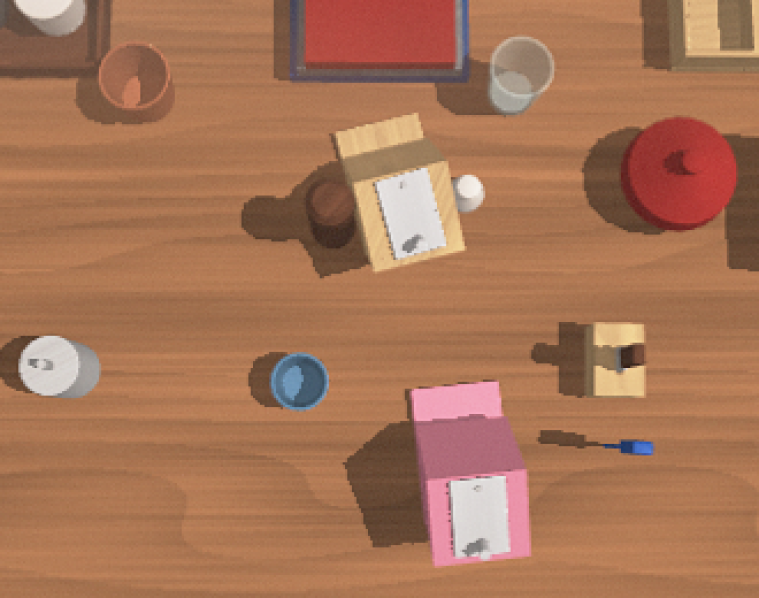

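Scene picture: the wooden block is at about (318,215), with the dark mill at (347,230) on its left and the shaker at (288,272) on its right, so the cover swings right (positive). Look-alikes in the scene view:
- **Blocks:** wooden at (318,215), pink at (250,160). I choose the wooden one.
- **Spreaders:** brown handle in the rest at (196,208), blue at (189,197). I choose the brown one.

```bash
cat >> h.py <<'E'
def ray(c,uv): 
    o=np.array(c["position"]); d=pts(c,uv,1.0)-o; return o,d
def hit(c,uv,p0,n):
    o,d=ray(c,uv); t=((p0-o)@n)/(d@n); return o+d*t[:,None]
def facerot(psi):
    return R.from_euler('z',psi,degrees=True).as_matrix()@R.from_euler('y',-27,degrees=True).as_matrix()
def facefit(c,box):
    l,t,rr,b=box; im=c["pixels"][t:b,l:rr].astype(int)
    m=((im.min(2)>150)&(im.max(2)-im.min(2)<25)).astype(np.uint8)
    m=cv2.morphologyEx(m,cv2.MORPH_CLOSE,np.ones((5,5)))
    n,lab,st,_=cv2.connectedComponentsWithStats(m); k=1+np.argmax(st[1:,4]); v,u=np.nonzero(lab==k); uv=np.c_[u+l,v+t]
    psi=0;ctr=np.array([.58,-.08,.132])
    for i in range(6):
        F=facerot(psi); P=hit(c,uv,ctr+F[:,2]*.0055,F[:,2]); q=((P-ctr)@F)[:,:2]
        (cx,cy),(w,h),a=cv2.minAreaRect((q*1000).astype(np.float32))
        while a>45: a-=90; w,h=h,w
        while a<-45: a+=90; w,h=h,w
        ctr=ctr+F@np.array([cx/1000+.001,cy/1000,0]); psi+=a
        # keep height .132: slide along the ray
        o=np.array(c["position"]); d=ctr-o; ctr=ctr+d*((.132-ctr[2])/d[2])
    return ctr,psi,(w,h),uv
E
python3 - <<'E'
from h import *
import pickle
D=pickle.load(open("c0.pkl","rb")); T,S=D["top"],D["scene"]
for c,b in ((T,(308,160,350,206)),(S,(288,202,335,228))):
    ctr,psi,wh,uv=facefit(c,b); F=facerot(psi); print(ctr.round(4),psi,wh,len(uv))
    kn=ctr+F@[-.024,0,.0295]; print("knob",kn.round(4),[proj(d,kn)[0].round(1).tolist() for d in(T,S)],"pin",[proj(d,ctr+F@[.038,0,.0055])[0].round(1).tolist() for d in(T,S)])
# handle
for c,b in ((T,(400,225,445,270)),(S,(180,170,220,262))):
    l,t,rr,bb=b; im=c["pixels"][t:bb,l:rr].astype(int); z=pts(c,np.argwhere(np.ones(im.shape[:2]))[:,::-1]+[l,t]).reshape(im.shape)
    m=(im[...,0]<110)&(im[...,0]>im[...,2]+12)&(z[...,2]>.06); p=z[m]; print("handle",len(p),np.percentile(p,[2,50,98],axis=0).round(3).tolist())
    m=(im[...,0]>170)&(np.abs(z[...,2]-.055)<.006); p=z[m]; print("resttop",len(p),p.min(0).round(3),p.max(0).round(3),cv2.minAreaRect((p[:,:2]*1000).astype(np.float32)))
a=cv2.resize(S["pixels"][165:270,170:350],None,fx=4.4,fy=4.4,interpolation=cv2.INTER_CUBIC)
b=cv2.resize(T["pixels"][215:275,395:485],None,fx=4.4,fy=4.4,interpolation=cv2.INTER_CUBIC)
save("c.png",np.vstack([a,])[:460])
a2=cv2.resize(S["pixels"][165:265,175:235],(360,600),interpolation=3); b2=cv2.resize(T["pixels"][223:273,398:442],(440,500),interpolation=3)
o=np.zeros((600,800,3),np.uint8);o[:,:360]=a2;o[:500,360:]=b2;save("d.png",o)
E
```

```text
[ 0.5932 -0.0791  0.132 ] 16.792004423374237 (86.75798797607422, 55.48000717163086) 799
knob [ 0.5599 -0.0892  0.1474] [[332.4, 194.2], [301.4, 205.1]] pin [[324.3, 167.4], [319.5, 216.9]]
[ 0.5673 -0.0958  0.132 ] -0.7670822143554688 (273.37384033203125, 82.15489959716797) 331
knob [ 0.5326 -0.0954  0.1474] [[335.1, 205.6], [295.1, 199.2]] pin [[335.4, 177.5], [304.0, 212.9]]
handle 62 [[0.379, -0.31, 0.089], [0.441, -0.306, 0.122], [0.452, -0.091, 1.054]]
resttop 439 [ 0.402 -0.34   0.049] [ 0.484 -0.284  0.06 ] ((443.25543212890625, -310.974365234375), (54.63712692260742, 80.1929931640625), 87.85676574707031)
handle 125 [[0.436, -0.318, 0.09], [0.453, -0.312, 0.122], [0.455, -0.307, 0.148]]
resttop 386 [ 0.402 -0.34   0.053] [ 0.486 -0.284  0.059] ((443.64263916015625, -312.27728271484375), (54.84180450439453, 83.94042205810547), 88.82918548583984)
```

View pics/d.png

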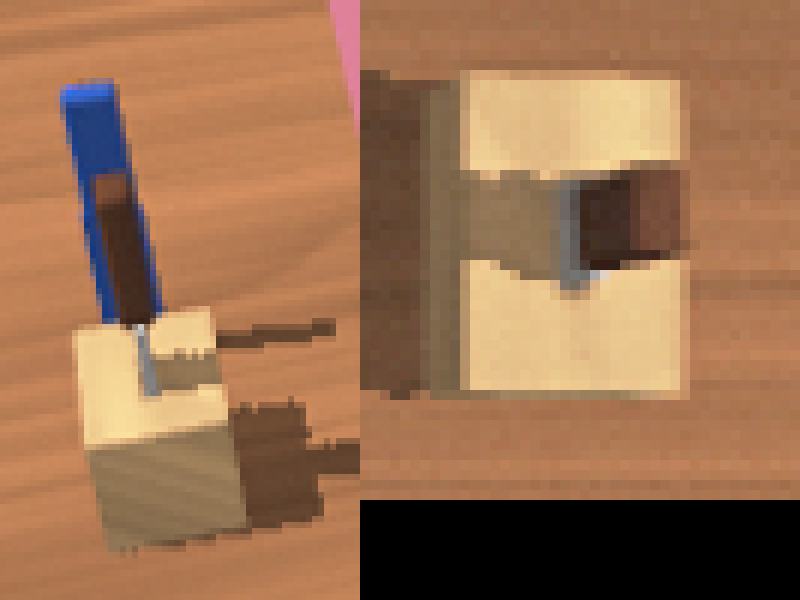

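Crop: the brown-handled spreader stands in the wooden rest (scene about (196,205), top about (425,247)), and the blue one stands behind it. The face fit agrees with the networks' knob and pin pixels.

```bash
cat >> h.py <<'E'
CTR=np.array([.5932,-.0791,.132]); PSI=16.8; F=facerot(PSI)
TR=F@np.diag([-1,1,-1.]) # tool aligned to face
def rel(p,Rm,s=None,base=None):
    if base is None:
        s=s or r.get_state(); p0=s["tcp_pos"]; R0=R.from_euler('xyz',s["eef_rot"],degrees=True).as_matrix()
    else: p0,R0=base
    return (R0.T@(np.array(p)-p0)/.5).round(4).tolist(), (R.from_matrix(R0.T@Rm).as_rotvec(degrees=True)/360).round(4).tolist()
E
python3 - <<'E'
from h import *
A=CTR+F@[-.024,0,.075]
print(rel([.50,.15,.33],TR)); print(rel(A,TR)); print(A)
E
```

```text
([0.8188, 0.7022, -0.2069], [0.0922, -0.0321, 0.384])
([1.0742, 1.1283, 0.0773], [0.0922, -0.0321, 0.384])
[ 0.54013248 -0.09512203  0.18792972]
```

Emit:
jog_arm(
  travel=[
    [0.12, 0.1, -0.15],
    [0.22, 0.19, -0.207],
    [0.32, 0.28, -0.207],
    [0.43, 0.37, -0.207],
    [0.53, 0.46, -0.207],
    [0.63, 0.55, -0.207],
    [0.73, 0.63, -0.207],
    [0.819, 0.702, -0.207],
    [0.86, 0.8, -0.18],
    [0.9, 0.9, -0.15],
  ],
  dr=[
    [0.007, -0.0025, 0.029],
    [0.014, -0.005, 0.057],
    [0.02, -0.007, 0.086],
    [0.027, -0.0095, 0.114],
    [0.034, -0.012, 0.143],
    [0.041, -0.0145, 0.171],
    [0.048, -0.0167, 0.2],
    [0.055, -0.019, 0.228],
    [0.062, -0.0215, 0.257],
    [0.069, -0.024, 0.285],
  ],
  claw=[0.5, 0.5, 0.5, 0.5, 0.5, 0.5, 0.5, 0.5, 0.5, 0.5],
  newtons=6,
)

```text
time_s: 3.75
tcp_pos: [0.4948, 0.0876, 0.3113]
eef_rot: [-172.3, 21.7, -124.7]
contact_force: [1.1, 0.3, 0.1]
gripper_width: 0.0439
gripper_force: 0.0
```

Run:
```python
from h import *
print(r.get_state()["joints"])
for z in (.075,.011): print(rel(CTR+F@[-.024,0,z],TR))
```

```text
[ 31.18238879 -11.93052398 -27.14820695  -2.00408135 -51.832358
 -66.41106725]
([0.3227, -0.2613, 0.1737], [0.0234, -0.0074, 0.098])
([0.3227, -0.2807, 0.3002], [0.0234, -0.0074, 0.098])
```

Emit:
jog_arm(
  travel=[
    [0.08, -0.065, 0.04],
    [0.16, -0.13, 0.087],
    [0.24, -0.2, 0.13],
    [0.3227, -0.2613, 0.1737],
    [0.3227, -0.2613, 0.1737],
    [0.3227, -0.268, 0.215],
    [0.3227, -0.274, 0.255],
    [0.3227, -0.2807, 0.3],
    [0.3227, -0.2807, 0.3],
    [0.3227, -0.2807, 0.3],
  ],
  dr=[
    [0.006, -0.002, 0.025],
    [0.012, -0.004, 0.05],
    [0.018, -0.0055, 0.075],
    [0.0234, -0.0074, 0.098],
    [0.0234, -0.0074, 0.098],
    [0.0234, -0.0074, 0.098],
    [0.0234, -0.0074, 0.098],
    [0.0234, -0.0074, 0.098],
    [0.0234, -0.0074, 0.098],
    [0.0234, -0.0074, 0.098],
  ],
  claw=[0.5, 0.5, 0.5, 0.5, 0.5, 0.5, 0.5, 0.5, 0.5, 0.1],
  newtons=6,
)

```text
time_s: 5.0
tcp_pos: [0.5682, -0.0843, 0.1316]
eef_rot: [-179.9, 26.9, -162.7]
contact_force: [0.8, 0.9, -0.3]
gripper_width: 0.0388
gripper_force: 0.0
```

Run:
```python
from h import *
s=r.get_state();print(s["joints"],s["gripper_width"],s["contact_force"])
R0=R.from_euler('xyz',s["eef_rot"],degrees=True).as_matrix()
print("facecoords",((s["tcp_pos"]-CTR)@F).round(4), rel(CTR+F@[-.024,0,.011],TR))
c=r.capture("scene"); save("e.png",cv2.resize(c["pixels"][150:270,240:400],(800,600),interpolation=3))
```

```text
[  7.88360852   5.15774724 -35.57737242 -10.56805773 -23.01695305
 -71.86718469] 0.038757026112883 [ 0.78126416  0.94943719 -0.2842278 ]
facecoords [-0.0229  0.0023  0.0112] ([0.0023, -0.0045, 0.0004], [0.0003, -0.0003, 0.0012])
```

View pics/e.png

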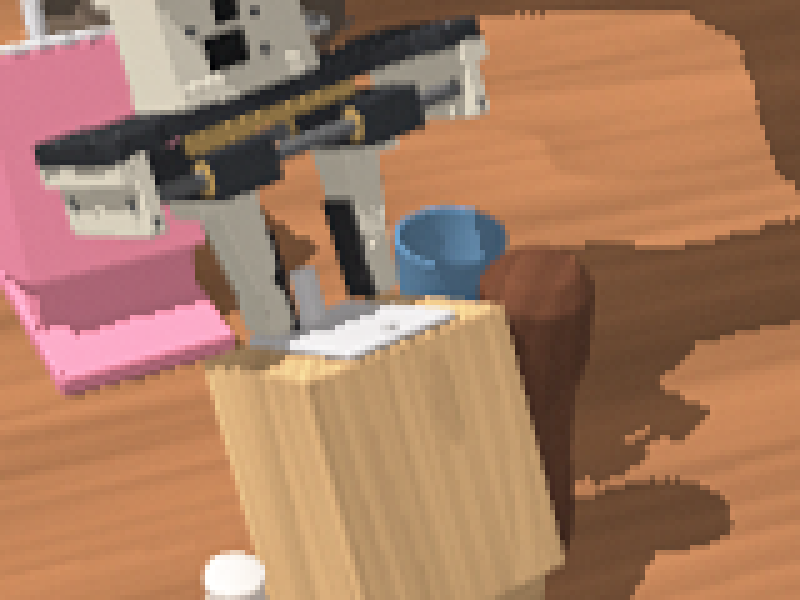

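Both fingers straddle the knob (crop about (305,290)) just above the cover. Next I close lightly and swing right.

Emit:
jog_arm(
  travel=[
    [0.0023, -0.0045, 0],
    [0.0023, -0.0045, 0],
    [0.0023, -0.0045, 0],
    [0.0004, -0.026, 0],
    [-0.0052, -0.0469, 0],
    [-0.0143, -0.0665, 0],
    [-0.0267, -0.0842, 0],
    [-0.042, -0.0995, 0],
    [-0.0597, -0.1119, 0],
    [-0.0793, -0.121, 0],
  ],
  dr=[
    [0, 0, 0],
    [0, 0, 0],
    [0, 0, 0],
    [0, 0, -0.0278],
    [0, 0, -0.0556],
    [0, 0, -0.0833],
    [0, 0, -0.1111],
    [0, 0, -0.1389],
    [0, 0, -0.1667],
    [0, 0, -0.1944],
  ],
  claw=[0.05, 0.05, 0.05, 0.05, 0.05, 0.05, 0.05, 0.05, 0.05, 0.05],
  newtons=8,
)

```text
time_s: 6.3
tcp_pos: [0.6203, -0.131, 0.1498]
eef_rot: [-154.4, 8.8, -90.5]
contact_force: [-4.8, 9.9, 7.0]
gripper_width: 0.0117
gripper_force: 8.0
```

Run:
```python
from h import *
s=r.get_state();print(s["joints"],s["gripper_width"],s["gripper_force"],s["contact_force"])
q=(s["tcp_pos"]-CTR)@F; print(q.round(4), "ang",np.degrees(np.arctan2(-q[1],.038-q[0])))
for th in (80,90):
  t=np.radians(th); Q=F@R.from_euler('z',th,degrees=True).as_matrix()@np.diag([-1,1,-1.])
  for z in (.011,.08): print(th,z,rel(CTR+F@[.038-.062*np.cos(t),-.062*np.sin(t),z],Q))
```

```text
[  0.48330107   9.78631938 -24.93907251 -14.97029182 -30.15655413
   8.30380137] 0.011658115772039158 8.009053766727448 [-4.80109843  9.90961543  7.01137737]
[ 0.0179 -0.0575  0.0109] ang 70.72293643750946
80 0.011 ([0.0005, -0.02, -0.0002], [0.0002, 0.0004, -0.026])
80 0.08 ([0.0002, -0.0198, -0.1382], [0.0002, 0.0004, -0.026])
90 0.011 ([-0.0049, -0.0409, -0.0002], [0.0002, 0.0004, -0.0537])
90 0.08 ([-0.0052, -0.0407, -0.1382], [0.0002, 0.0004, -0.0537])
```

Emit:
jog_arm(
  travel=[
    [0.0005, -0.02, 0],
    [-0.0049, -0.041, 0],
    [-0.0049, -0.041, 0],
    [-0.0049, -0.041, 0],
    [-0.005, -0.041, 0],
    [-0.005, -0.041, -0.05],
    [-0.005, -0.041, -0.12],
    [-0.005, -0.041, -0.2],
    [-0.005, -0.041, -0.28],
    [-0.005, -0.041, -0.28],
  ],
  dr=[
    [0, 0, -0.026],
    [0, 0, -0.0537],
    [0, 0, -0.0537],
    [0, 0, -0.0537],
    [0, 0, -0.0537],
    [0, 0, -0.0537],
    [0, 0, -0.0537],
    [0, 0, -0.0537],
    [0, 0, -0.0537],
    [0, 0, -0.0537],
  ],
  claw=[0.05, 0.05, 0.05, 0.5, 0.5, 0.5, 0.5, 0.5, 0.5, 0.5],
)

```text
time_s: 7.55
tcp_pos: [0.5784, -0.1507, 0.2869]
eef_rot: [-152.8, 0.1, -73.5]
contact_force: [-0.4, -0.4, -0.5]
gripper_width: 0.0439
gripper_force: 0.0
```

Run:
```python
from h import *
s=r.get_state();print(s["joints"],s["gripper_width"])
c=r.capture("scene"); k=r.tip_of("knob","scene"); print([(d["conf"],np.round(d["at"],1)) for d in k])
for th in (70,80,90,100):
  t=np.radians(th); print(th,proj(c,CTR+F@[.038-.062*np.cos(t),-.062*np.sin(t),.0295])[0].round(1))
# spreader approach
RR=R.from_euler('xyz',[180,0,179],degrees=True).as_matrix()
for p in ([.447,-.312,.30],[.447,-.312,.105]): print(rel(p,RR))
```

```text
[ -1.64769184  -1.11548436 -18.86534129 -11.31709023 -46.79730784
  24.0269589 ] 0.043907350797868346
[(0.76, array([289.3, 214.3])), (0.38, array([245.2, 145.9]))]
70 [288.4 215.2]
80 [289.7 216. ]
90 [291.9 216.5]
100 [294.9 216.6]
([0.2365, 0.2895, -0.1863], [-0.0508, 0.0704, 0.2922])
([0.2379, 0.4661, 0.1615], [-0.0508, 0.0704, 0.2922])
```

Emit:
jog_arm(
  travel=[
    [0.03, 0.03, -0.03],
    [0.06, 0.06, -0.06],
    [0.09, 0.09, -0.09],
    [0.12, 0.12, -0.11],
    [0.15, 0.15, -0.13],
    [0.175, 0.18, -0.145],
    [0.2, 0.21, -0.16],
    [0.22, 0.24, -0.17],
    [0.23, 0.27, -0.18],
    [0.2365, 0.2895, -0.1863],
  ],
  dr=[
    [-0.0048, 0.0066, 0.0275],
    [-0.0095, 0.0132, 0.055],
    [-0.0143, 0.02, 0.0825],
    [-0.019, 0.0265, 0.11],
    [-0.024, 0.033, 0.1375],
    [-0.0285, 0.0396, 0.165],
    [-0.033, 0.046, 0.1925],
    [-0.038, 0.053, 0.22],
    [-0.043, 0.0595, 0.2475],
    [-0.0475, 0.066, 0.275],
  ],
  claw=[0.5, 0.5, 0.5, 0.5, 0.5, 0.5, 0.5, 0.5, 0.5, 0.5],
)

```text
time_s: 8.9
tcp_pos: [0.4468, -0.312, 0.2981]
eef_rot: [-179.0, 1.3, -175.1]
contact_force: [0.5, -0.5, 0.1]
gripper_width: 0.0437
gripper_force: 0.0
```

Run:
```python
from h import *
import pickle
D=pickle.load(open("c0.pkl","rb")); S=D["scene"];T=D["top"]
l,t,rr,bb=(180,170,220,232); im=S["pixels"][t:bb,l:rr].astype(int); z=pts(S,np.argwhere(np.ones(im.shape[:2]))[:,::-1]+[l,t]).reshape(im.shape)
m=(im[...,0]<130)&(im[...,0]>im[...,2]+12)&(z[...,2]>.08)&(z[...,0]>.42)&(z[...,0]<.48)&(z[...,1]<-.29)
for v in np.nonzero(m.any(1))[0]:
    p=z[v][m[v]]; u=np.nonzero(m[v])[0]+l
    if len(p)>2 and v%2==0: 
        # y at edges using x plane
        print(v+t,len(p),p.mean(0).round(4), p[:,1].min().round(4),p[:,1].max().round(4))
c=r.capture("top")
ctr=CTR; 
kn=r.tip_of("knob","top"); print([(d["conf"],np.round(d["at"],1)) for d in kn])
for th in (70,80,90): 
  a=np.radians(th); print(th,proj(c,CTR+F@[.038-.062*np.cos(a),-.062*np.sin(a),.0295])[0].round(1))
for s_ in (.02,-.02): print("slot",proj(c,CTR+F@[-.02,s_,0])[0].round(1))
o=np.hstack([cv2.resize(c["pixels"][150:215,300:380],(640,520),interpolation=3)]); save("f.png",o)
pickle.dump(c,open("top1.pkl","wb"))
s=r.get_state(); print(s["joints"])
RR=R.from_euler('xyz',[180,0,179],degrees=True).as_matrix()
for p in ([.447,-.312,.22],[.447,-.312,.105]): print(rel(p,RR))
```

```text
194 5 [ 0.4371 -0.3121  0.1482] -0.3164 -0.3077
196 6 [ 0.4465 -0.3118  0.1484] -0.3171 -0.3064
198 6 [ 0.453  -0.3125  0.1472] -0.3179 -0.3072
200 6 [ 0.4531 -0.3134  0.1419] -0.3187 -0.308
202 6 [ 0.4527 -0.3121  0.1359] -0.3175 -0.3067
204 6 [ 0.4522 -0.313   0.1302] -0.3184 -0.3076
206 5 [ 0.4516 -0.3128  0.1241] -0.3171 -0.3085
208 6 [ 0.4529 -0.3126  0.1193] -0.318 -0.3071
210 5 [ 0.4534 -0.3123  0.1139] -0.3167 -0.308
212 6 [ 0.4522 -0.3122  0.1073] -0.3176 -0.3067
214 6 [ 0.4517 -0.313   0.1014] -0.3185 -0.3076
216 5 [ 0.4527 -0.3128  0.0963] -0.3172 -0.3084
218 6 [ 0.4527 -0.3126  0.0904] -0.3181 -0.3071
[]
70 [351.9 171.1]
80 [352.  166.7]
90 [351.3 162.2]
slot [321.9 191.6]
slot [337.7 186.9]
[-13.90491157   4.96165309 -10.63171455   0.6183039  -72.88107341
 -71.19077462]
([0.0038, 0.0035, 0.1552], [-0.0027, 0.0036, 0.0169])
([0.0088, 0.0078, 0.3851], [-0.0027, 0.0036, 0.0169])
```

View pics/f.png

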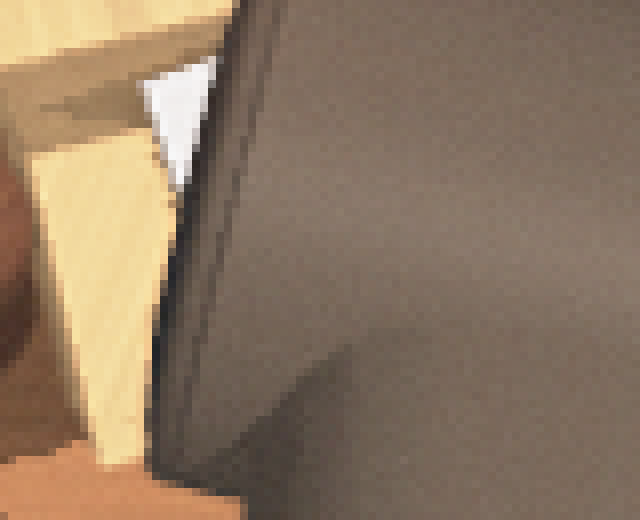

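The top picture shows the arm hiding most of the face, with the cover's white corner now at its upper end, so the cover has swung clear. The handle stands upright at about (0.4415, -0.3127) with its top at z = 0.148.

Emit:
jog_arm(
  travel=[
    [0.0148, 0.0021, 0.08],
    [0.0148, 0.0021, 0.155],
    [0.0165, 0.004, 0.23],
    [0.0185, 0.006, 0.31],
    [0.0198, 0.0064, 0.385],
    [0.0198, 0.0064, 0.385],
    [0.0198, 0.0064, 0.385],
    [0.0198, 0.0064, 0.385],
    [0.0198, 0.0064, 0.385],
    [0.0198, 0.0064, 0.385],
  ],
  dr=[
    [-0.0027, 0.0036, 0.0183],
    [-0.0027, 0.0036, 0.0183],
    [-0.0027, 0.0036, 0.0183],
    [-0.0027, 0.0036, 0.0183],
    [-0.0027, 0.0036, 0.0183],
    [-0.0027, 0.0036, 0.0183],
    [-0.0027, 0.0036, 0.0183],
    [-0.0027, 0.0036, 0.0183],
    [-0.0027, 0.0036, 0.0183],
    [-0.0027, 0.0036, 0.0183],
  ],
  claw=[0.5, 0.5, 0.5, 0.5, 0.5, 0.5, 0.05, 0.05, 0.05, 0.05],
  newtons=30,
)

```text
time_s: 10.25
tcp_pos: [0.443, -0.3133, 0.1081]
eef_rot: [-179.9, 0.4, 178.7]
contact_force: [-0.3, 0.9, 4.3]
gripper_width: 0.0143
gripper_force: 30.0
```

Run:
```python
from h import *
s=r.get_state();print(s)
```

```text
{'time_s': 10.25, 'joints': array([-1.45309963e+01,  1.42403240e+01, -2.54245393e+01,  6.19289124e-02,
       -4.99637481e+01, -7.68210818e+01]), 'qd': array([-0.12850617,  0.27557793, -0.02389367,  0.14874179, -0.01010121,
        0.10241736]), 'joint_torque': array([ 4.13974078e-03, -4.26239848e+01,  2.29091406e+01,  5.22854850e+00,
        1.08517958e-01,  4.94033389e-03]), 'tcp_pos': array([ 0.44301144, -0.31328738,  0.10812701]), 'eef_rot': array([-179.86891118,    0.35072183,  178.68800663]), 'contact_force': array([-0.30675403,  0.86161897,  4.27282255]), 'moment': array([ 0.27909324, -0.0327805 ,  0.048607  ]), 'gripper_force': 29.994678497314453, 'gripper_width': 0.014332960169074422}
```

Emit:
jog_arm(
  travel=[
    [0, 0, -0.04],
    [0, 0, -0.08],
    [0, 0, -0.12],
    [0, 0, -0.16],
    [0, 0, -0.2],
    [0, 0, -0.25],
    [0, 0, -0.3],
    [0, 0, -0.3],
    [0, 0, -0.3],
    [0, 0, -0.3],
  ],
  dr=[
    [0, 0, 0],
    [0, 0, 0],
    [0, 0, 0],
    [0, 0, 0],
    [0, 0, 0],
    [0, 0, 0],
    [0, 0, 0],
    [0, 0, 0],
    [0, 0, 0],
    [0, 0, 0],
  ],
  claw=[0.05, 0.05, 0.05, 0.05, 0.05, 0.05, 0.05, 0.05, 0.05, 0.05],
)

```text
time_s: 11.5
tcp_pos: [0.4413, -0.3126, 0.2562]
eef_rot: [-179.9, 0.2, 178.7]
contact_force: [0.3, 1.0, 0.1]
gripper_width: 0.0137
gripper_force: 30.0
```

Run:
```python
from h import *
import pickle
s=r.get_state();print(s["tcp_pos"],s["eef_rot"],s["gripper_width"])
c=r.capture("scene"); pickle.dump(c,open("s2.pkl","wb"))
p=proj(c,[s["tcp_pos"],s["tcp_pos"]-[0,0,.098]]); print(p)
print([(d["conf"],np.round(d["at"],1)) for d in r.tip_of("spreader","scene")])
u,v=p.mean(0).astype(int); l,t=u-30,v-25; print(l,t)
save("g.png",cv2.resize(c["pixels"][t:t+60,l:l+60],(600,600),interpolation=3))
kn=r.tip_of("knob","scene"); print([(d["conf"],np.round(d["at"],1)) for d in kn])
```

```text
[ 0.44130035 -0.31255641  0.25620941] [-1.79941715e+02  1.67314646e-01  1.78662553e+02] 0.01372362353684093
[[184.38446511 152.60453796]
 [192.20734598 191.30119328]]
[(0.73, array([199.8, 218.2])), (0.51, array([189.5, 195.8]))]
158 146
[(0.92, array([290.6, 213.7])), (0.55, array([243.7, 147.9]))]
```

View pics/g.png

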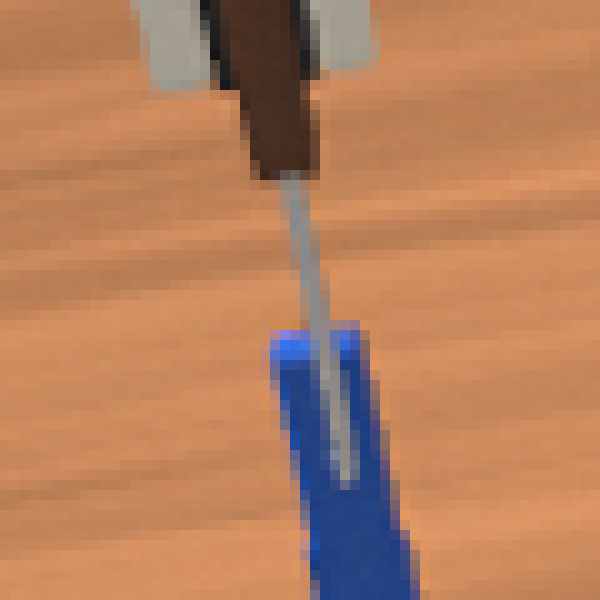

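Run:
```python
from h import *
import pickle
c=pickle.load(open("s2.pkl","rb")); s=r.get_state(); T0=s["tcp_pos"]; R0=R.from_euler('xyz',s["eef_rot"],degrees=True).as_matrix()
# tool x=-worldx : front edge at tool x=-.013
for k in (.095,.098,.101): print(k,"tip",proj(c,T0+R0@[-.013,0,k])[0].round(1),"sh",proj(c,T0+R0@[-.011,0,k-.075])[0].round(1))
for uv in ([187.5,166],[188.5,170],[189.5,176],[190.2,181],[191,186],[192,191],[192.5,193]):
    print(uv,c["range_z"][int(uv[1]),int(uv[0])].round(4), (R0.T@(pts(c,[int(uv[0]),int(uv[1])])[0]-T0)).round(4))
for sl in (-.02,.02):
  for h in (.03,.003,-.072):
    print(sl,h,rel(CTR+F@[-.02,sl,h+.098],TR))
print(CTR+F@[-.02,-.02,.128])
```

```text
0.095 tip [192.2 193.1] sh [186.2 163.1]
0.098 tip [192.4 194.3] sh [186.5 164.4]
0.101 tip [192.7 195.4] sh [186.7 165.6]
[187.5, 166] 0.8039 [-0.0131  0.0005  0.0259]
[188.5, 170] 0.8106 [-0.012   0.0008  0.0364]
[189.5, 176] 0.8191 [-0.0117  0.0004  0.0514]
[190.2, 181] 0.8268 [-0.0111  0.0004  0.0644]
[191, 186] 0.8358 [-0.0095  0.0003  0.0783]
[192, 191] 0.8425 [-0.01    0.0003  0.0912]
[192.5, 193] 0.8448 [-0.0104 -0.0005  0.0961]
-0.02 0.03 ([-0.1602, 0.3889, 0.0393], [-0.0122, -0.0739, -0.0494])
-0.02 0.003 ([-0.1833, 0.3966, 0.0875], [-0.0122, -0.0739, -0.0494])
-0.02 -0.072 ([-0.2476, 0.418, 0.2213], [-0.0122, -0.0739, -0.0494])
0.02 0.03 ([-0.1353, 0.4649, 0.0391], [-0.0122, -0.0739, -0.0494])
0.02 0.003 ([-0.1585, 0.4726, 0.0873], [-0.0122, -0.0739, -0.0494])
0.02 -0.072 ([-0.2227, 0.494, 0.2211], [-0.0122, -0.0739, -0.0494])
[ 0.52629049 -0.12019284  0.23696903]
```

Gripped squarely: the picture shows the blade hanging below the handle, with the tip at about (192.6,194.5) as predicted for a 98 mm tip offset. There may be a lean of about 2°. Moving to hover over the right slot.

Emit:
jog_arm(
  travel=[
    [-0.02, 0.05, -0.03],
    [-0.05, 0.12, -0.03],
    [-0.08, 0.19, -0.03],
    [-0.1, 0.26, -0.02],
    [-0.13, 0.33, 0.0],
    [-0.15, 0.37, 0.02],
    [-0.16, 0.389, 0.039],
    [-0.16, 0.389, 0.039],
    [-0.16, 0.389, 0.039],
    [-0.16, 0.389, 0.039],
  ],
  dr=[
    [-0.0015, -0.009, -0.006],
    [-0.003, -0.018, -0.012],
    [-0.005, -0.03, -0.02],
    [-0.0065, -0.04, -0.027],
    [-0.0085, -0.052, -0.035],
    [-0.0105, -0.064, -0.043],
    [-0.0122, -0.0739, -0.0494],
    [-0.0122, -0.0739, -0.0494],
    [-0.0122, -0.0739, -0.0494],
    [-0.0122, -0.0739, -0.0494],
  ],
  claw=[0.05, 0.05, 0.05, 0.05, 0.05, 0.05, 0.05, 0.05, 0.05, 0.05],
)

```text
time_s: 12.9
tcp_pos: [0.5269, -0.1206, 0.2383]
eef_rot: [-179.9, 27.1, -163.2]
contact_force: [0.6, 0.6, -0.6]
gripper_width: 0.0139
gripper_force: 30.0
```

Run:
```python
from h import *
import pickle
s=r.get_state(); q=(s["tcp_pos"]-CTR)@F; print(q.round(4))
R0=R.from_euler('xyz',s["eef_rot"],degrees=True).as_matrix(); T0=s["tcp_pos"]
c=r.capture("scene"); t=r.capture("top"); pickle.dump((c,t),open("s3.pkl","wb"))
f=lambda C,p: proj(C,CTR+F@np.array(p))[0].round(1).tolist()
print("tip pred c/front",proj(c,[T0+R0@[0,0,.098],T0+R0@[-.013,-.002,.098],T0+R0@[-.013,-.002,.023]]).round(1).tolist())
for sl in(-.02,.02):print("slot",[f(C,[-.02+a,sl,0]) for C in (c,t) for a in (-.0155,.0155)])
l,tt=275,165; a=cv2.resize(c["pixels"][tt:tt+60,l:l+66],(660,600),interpolation=3)
save("h.png",a)
l,tt=300,150; a=cv2.resize(t["pixels"][tt:tt+65,l:l+80],(640,520),interpolation=3); save("i.png",a)
for sl,h in ((-.02,.0),(-.02,-.045),(-.02,-.078)): print(h,rel(CTR+F@[-.02,sl,h+.098],TR))
```

```text
[-0.019  -0.0206  0.1289]
tip pred c/front [[294.7, 207.7], [297.0, 208.3], [287.4, 175.0]]
slot [[295.1, 220.3], [302.1, 221.3], [339.2, 192.7], [336.2, 180.9]]
slot [[309.4, 214.1], [316.8, 214.9], [323.5, 197.4], [320.3, 185.7]]
0.0 ([0.0016, 0.0008, 0.0615], [-0.0001, 0.0002, 0.0])
-0.045 ([0.0017, 0.0008, 0.1515], [-0.0001, 0.0002, 0.0])
-0.078 ([0.0018, 0.0009, 0.2175], [-0.0001, 0.0002, 0.0])
```

View pics/h.png

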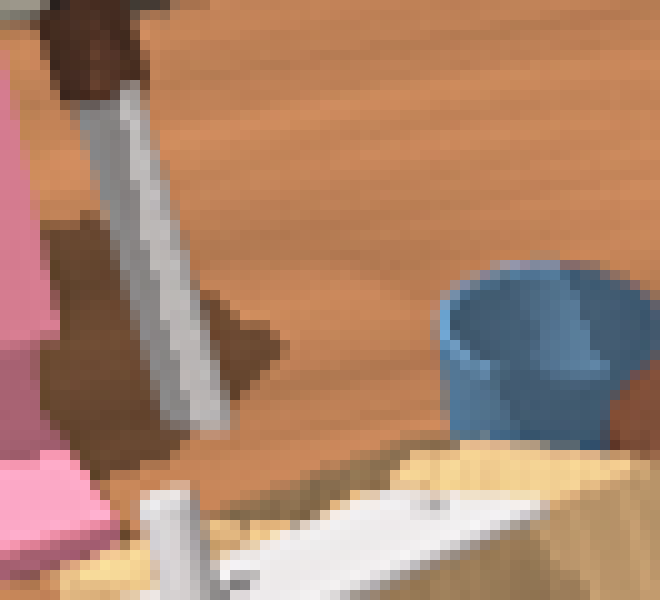

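View pics/i.png

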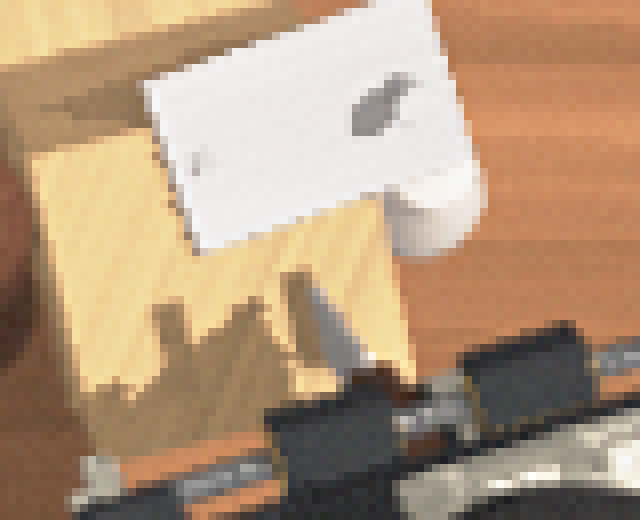

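Scene picture: the blade hangs clear above the face, tip at about (295.5,207), and the pin shows at (317.7,215). Top picture: the cover lies about 90° to the right, with both slots open (left slot upper end about (321,187.5), right about (336.7,183.6)). These sit about 2.5 px further downslope than predicted, so I refit the face.

Run:
```python
from h import *
import pickle
from scipy.optimize import least_squares
c,t=pickle.load(open("s3.pkl","rb"))
obs=[(t,[.038,0,.0055],(324.6,169.6)),(t,[.05,.05,0],(303.6,169.3)),(t,[-.0045,.02,0],(321,187.6)),(t,[-.0045,-.02,0],(336.7,183.6)),(t,[-.0355,-.02,0],(340.2,195.6)),(c,[.038,0,.0055],(317.7,215.0))]
def res(p,full=True):
    f=facerot(p[2]); C=np.array([p[0],p[1],.132])
    return np.concatenate([proj(o[0],C+f@np.array(o[1]))[0]-o[2] for o in obs])
p0=[*CTR[:2],PSI]; print(res(p0).round(1))
s=least_squares(res,p0,loss="soft_l1"); print(s.x.round(4),s.fun.round(1) )
# depth plane check: points on wooden face, top camera
f=facerot(s.x[2]); C=np.array([s.x[0],s.x[1],.132])
uv=proj(t,C+(f@np.array([[x,y,0] for x in np.arange(-.01,.045,.005) for y in (.032,.04)]).T).T)
q=(pts(t,uv)-C)@f; print("plane off",np.median(q[:,2]),q[:,2].std())
S=r.get_state(); R0=R.from_euler('xyz',S["eef_rot"],degrees=True).as_matrix()
fr=proj(c,[S["tcp_pos"]+R0@[a,-.002,.098] for a in(-.013,.013)]); print("tip corners",fr.round(1))
# blade lean: depth points on the broad side in scene
P=[]
for v in range(178,206):
  for u in range(282,300):
    w=R0.T@(pts(c,[u,v])[0]-S["tcp_pos"])
    if abs(w[1])<.008 and abs(w[0])<.02 and .02<w[2]<.105: P.append(w)
P=np.array(P); print(len(P))
for a in np.arange(.025,.1,.012):
  m=abs(P[:,2]-a)<.006; print(a.round(3),P[m].min(0).round(4),P[m].max(0).round(4),P[m].mean(0).round(4))
```

```text
[-0.3 -2.2 -1.1 -1.3 -0.7 -1.9 -0.5 -2.7 -1.  -2.9  1.8  2. ]
[ 0.5875 -0.0805 15.2331] [ 0.6  0.  -0.2  0.4 -0.2  0.2  0.1 -0.1 -0.6 -0.2 -0.1  0.7]
plane off -0.0013839971073412317 0.0023221373941655216
tip corners [[297.  208.3]
 [291.2 207.8]]
198
0.025 [-0.0143 -0.0029  0.0288] [ 0.0091 -0.0007  0.0299] [-0.0018 -0.0015  0.0295]
0.037 [-0.0147 -0.003   0.0315] [0.0136 0.0019 0.043 ] [-0.0025 -0.0012  0.0371]
0.049 [-0.0152 -0.003   0.0431] [0.012  0.001  0.0547] [-0.0028 -0.0013  0.0494]
0.061 [-0.0135 -0.0024  0.0554] [0.0119 0.0021 0.0669] [-0.0029 -0.001   0.0611]
0.073 [-0.0137 -0.003   0.0678] [0.014  0.0026 0.079 ] [-0.0022 -0.0011  0.0728]
0.085 [-0.0143 -0.0029  0.0793] [0.0101 0.0017 0.091 ] [-0.0035 -0.0012  0.0848]
0.097 [-0.0098 -0.0021  0.0911] [0.0118 0.0019 0.0919] [ 0.0025 -0.0006  0.0915]
```

```bash
cat >> h.py <<'E'
CTR=np.array([.5875,-.0805,.132]); PSI=15.2; F=facerot(PSI); TR=F@np.diag([-1,1,-1.])
E
python3 - <<'E'
from h import *
for h in (.015,.003,-.01,-.026,-.036): print(h,rel(CTR+F@[-.02,-.02,h+.098],TR))
E
```

```text
0.015 ([0.013, 0.0053, 0.0257], [0.0019, 0.0002, 0.004])
0.003 ([0.013, 0.005, 0.0497], [0.0019, 0.0002, 0.004])
-0.01 ([0.013, 0.0046, 0.0757], [0.0019, 0.0002, 0.004])
-0.026 ([0.0131, 0.0043, 0.1077], [0.0019, 0.0002, 0.004])
-0.036 ([0.0131, 0.004, 0.1277], [0.0019, 0.0002, 0.004])
```

Emit:
jog_arm(
  travel=[
    [0.013, 0.0053, 0.0257],
    [0.013, 0.0053, 0.0257],
    [0.013, 0.0052, 0.037],
    [0.013, 0.005, 0.05],
    [0.013, 0.0048, 0.062],
    [0.013, 0.0046, 0.076],
    [0.013, 0.0045, 0.092],
    [0.0131, 0.0043, 0.108],
    [0.0131, 0.0043, 0.108],
    [0.0131, 0.0043, 0.108],
  ],
  dr=[
    [0.0019, 0.0002, 0.004],
    [0.0019, 0.0002, 0.004],
    [0.0019, 0.0002, 0.004],
    [0.0019, 0.0002, 0.004],
    [0.0019, 0.0002, 0.004],
    [0.0019, 0.0002, 0.004],
    [0.0019, 0.0002, 0.004],
    [0.0019, 0.0002, 0.004],
    [0.0019, 0.0002, 0.004],
    [0.0019, 0.0002, 0.004],
  ],
  claw=[0.05, 0.05, 0.05, 0.05, 0.05, 0.05, 0.05, 0.05, 0.05, 0.05],
)

```text
time_s: 14.25
tcp_pos: [0.5438, -0.1128, 0.1867]
eef_rot: [180.0, 27.0, -164.8]
contact_force: [-0.4, -0.2, 0.4]
gripper_width: 0.014
gripper_force: 30.0
```

Run:
```python
from h import *
s=r.get_state(); print(((s["tcp_pos"]-CTR)@F-[0,0,.098]).round(4),"F face",(s["contact_force"]@F).round(2),s["moment"]@F)
for h in (-.034,-.039): print(h,rel(CTR+F@[-.02,-.02,h+.098],TR))
```

```text
[-0.0203 -0.0197 -0.0263] F face [-0.24 -0.12  0.53] [ 0.0028034   1.46295336 -0.04294105]
-0.034 ([-0.0005, -0.0006, 0.0155], [0.0001, -0.0, 0.0])
-0.039 ([-0.0005, -0.0006, 0.0255], [0.0001, -0.0, 0.0])
```

The blade is in at 26 mm with no force. Now probing past 32 mm.

Emit:
jog_arm(
  travel=[
    [0, 0, 0.004],
    [0, 0, 0.008],
    [0, 0, 0.012],
    [0, 0, 0.015],
    [0, 0, 0.018],
    [0, 0, 0.021],
    [0, 0, 0.024],
    [0, 0, 0.027],
    [0, 0, 0.027],
    [0, 0, 0.027],
  ],
  dr=[
    [0, 0, 0],
    [0, 0, 0],
    [0, 0, 0],
    [0, 0, 0],
    [0, 0, 0],
    [0, 0, 0],
    [0, 0, 0],
    [0, 0, 0],
    [0, 0, 0],
    [0, 0, 0],
  ],
  claw=[0.05, 0.05, 0.05, 0.05, 0.05, 0.05, 0.05, 0.05, 0.05, 0.05],
)

```text
time_s: 15.5
tcp_pos: [0.5497, -0.1111, 0.1747]
eef_rot: [180.0, 27.0, -164.8]
contact_force: [0.7, 0.3, -0.8]
gripper_width: 0.0136
gripper_force: 30.0
```

Run:
```python
from h import *
s=r.get_state(); print(((s["tcp_pos"]-CTR)@F-[0,0,.098]).round(4),"F face",(s["contact_force"]@F).round(2),s["moment"]@F)
for h in (.012,): print(h,rel(CTR+F@[-.02,-.02,h+.098],TR))
for h in (.012,-.026): print(h,rel(CTR+F@[-.02,.02,h+.098],TR))
for h in (-.06,-.072,-.080): print(h,rel(CTR+F@[-.02,-.02,h+.098],TR))
```

```text
[-0.0203 -0.0197 -0.0398] F face [ 0.24  0.09 -1.06] [-0.02571534  1.45523784 -0.01072688]
0.012 ([-0.0006, -0.0006, -0.1035], [0.0001, -0.0, 0.0])
0.012 ([-0.0006, 0.0794, -0.1035], [0.0001, -0.0, 0.0])
-0.026 ([-0.0006, 0.0793, -0.0275], [0.0001, -0.0, 0.0])
-0.06 ([-0.0006, -0.0007, 0.0405], [0.0001, -0.0, 0.0])
-0.072 ([-0.0006, -0.0007, 0.0645], [0.0001, -0.0, 0.0])
-0.08 ([-0.0006, -0.0007, 0.0805], [0.0001, -0.0, 0.0])
```

Emit:
jog_arm(
  travel=[
    [0, 0, 0.006],
    [0, 0, 0.012],
    [0, 0, 0.02],
    [0, 0, 0.028],
    [0, 0, 0.036],
    [0, 0, 0.044],
    [0, 0, 0.05],
    [0, 0, 0.055],
    [0, 0, 0.06],
    [0, 0, 0.06],
  ],
  dr=[
    [0, 0, 0],
    [0, 0, 0],
    [0, 0, 0],
    [0, 0, 0],
    [0, 0, 0],
    [0, 0, 0],
    [0, 0, 0],
    [0, 0, 0],
    [0, 0, 0],
    [0, 0, 0],
  ],
  claw=[0.05, 0.05, 0.05, 0.05, 0.05, 0.05, 0.05, 0.05, 0.05, 0.05],
)

```text
time_s: 16.75
tcp_pos: [0.5628, -0.1076, 0.1477]
eef_rot: [180.0, 27.0, -164.8]
contact_force: [0.7, 0.5, -1.0]
gripper_width: 0.0136
gripper_force: 30.0
```

Run:
```python
from h import *
s=r.get_state(); print(((s["tcp_pos"]-CTR)@F-[0,0,.098]).round(4),"F face",(s["contact_force"]@F).round(2),s["moment"]@F)
```

```text
[-0.0204 -0.0196 -0.0699] F face [ 0.23  0.33 -1.28] [ 0.02656858  1.40782674 -0.03797167]
```

The right slot is clear. Pressing home gently.

Emit:
jog_arm(
  travel=[
    [0, 0, 0.003],
    [0, 0, 0.005],
    [0, 0, 0.007],
    [0, 0, 0.008],
    [0, 0, 0.009],
    [0, 0, 0.01],
    [0, 0, 0.011],
    [0, 0, 0.012],
    [0, 0, 0.013],
    [0, 0, 0.013],
  ],
  dr=[
    [0, 0, 0],
    [0, 0, 0],
    [0, 0, 0],
    [0, 0, 0],
    [0, 0, 0],
    [0, 0, 0],
    [0, 0, 0],
    [0, 0, 0],
    [0, 0, 0],
    [0, 0, 0],
  ],
  claw=[0.05, 0.05, 0.05, 0.05, 0.05, 0.05, 0.05, 0.05, 0.05, 0.05],
)

```text
time_s: 18.0
tcp_pos: [0.5651, -0.107, 0.1434]
eef_rot: [180.0, 27.0, -164.8]
contact_force: [-12.4, 0.8, 15.9]
gripper_width: 0.0141
gripper_force: 30.0
```

Run:
```python
from h import *
s=r.get_state(); print(((s["tcp_pos"]-CTR)@F-[0,0,.098]).round(4),"F face",(s["contact_force"]@F).round(2),s["moment"]@F)
```

```text
[-0.0203 -0.0197 -0.0749] F face [-3.29  4.08 19.52] [ 1.57156085  2.73590589 -0.01786397]
```

Shoulder contact: 20 N at 75 mm depth. Releasing and backing off.

Emit:
jog_arm(
  travel=[
    [0, 0, 0.002],
    [0, 0, 0.002],
    [0, 0, 0],
    [0, 0, 0],
    [0, 0, 0],
    [0, 0, -0.06],
    [0, 0, -0.12],
    [0, 0, -0.2],
    [0, 0, -0.3],
    [0, 0, -0.4],
  ],
  dr=[
    [0, 0, 0],
    [0, 0, 0],
    [0, 0, 0],
    [0, 0, 0],
    [0, 0, 0],
    [0, 0, 0],
    [0, 0, 0],
    [0, 0, 0],
    [0, 0, 0],
    [0, 0, 0],
  ],
  claw=[0.05, 0.05, 0.35, 0.35, 0.35, 0.35, 0.35, 0.35, 0.35, 0.35],
)

```text
time_s: 19.25
tcp_pos: [0.4772, -0.1308, 0.3214]
eef_rot: [180.0, 27.0, -164.8]
contact_force: [0.7, 0.0, 0.7]
gripper_width: 0.0308
gripper_force: 0.0
```

Run:
```python
from h import *
c=r.capture("scene"); t=r.capture("top")
a=cv2.resize(c["pixels"][165:295,260:370],(508,600),interpolation=3)
b=cv2.resize(t["pixels"][150:215,300:373],(292,260),interpolation=3)
o=np.zeros((600,800,3),np.uint8); o[:,:508]=a; o[:260,508:]=b; save("j.png",o)
P=[]
for v in range(180,225):
  for u in range(280,315):
    w=F.T@(pts(c,[u,v])[0]-CTR)
    k=c["pixels"][v,u].astype(int)
    if abs(w[0]+.02)<.02 and abs(w[1]+.02)<.02 and w[2]>-.01 and k[0]<120: P.append(w)
P=np.array(P); print(len(P),P.min(0),P.max(0),np.median(P,0))
```

```text
221 [-0.0307826  -0.02820567  0.00153366] [-0.00706139 -0.01104349  0.06391286] [-0.01196578 -0.02329202  0.03580549]
```

View pics/j.png

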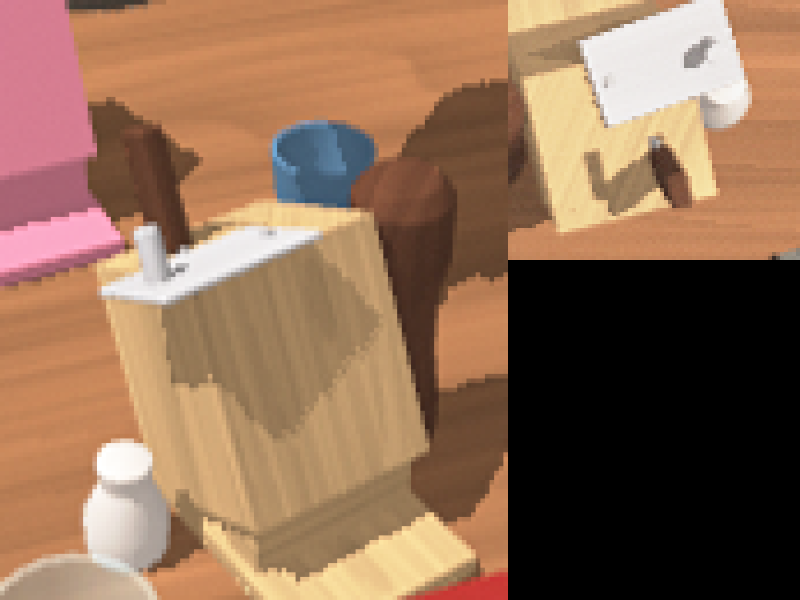

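The picture shows the spreader standing in the right slot, handle on the face, cover swung right, and mill and shaker in place. A sliver of metal still shows at the handle's upper edge, so I'll press once on the handle's end with closed fingers to be sure it's home.

Run:
```python
from h import *
for h in (.1,.068,.062,.0605): print(h,rel(CTR+F@[-.02,-.02,h],TR))
```

```text
0.1 ([0.008, 0.0023, 0.2541], [-0.0005, 0.0013, 0.0003])
0.068 ([0.0085, 0.0024, 0.3181], [-0.0005, 0.0013, 0.0003])
0.062 ([0.0086, 0.0025, 0.3301], [-0.0005, 0.0013, 0.0003])
0.0605 ([0.0087, 0.0025, 0.3331], [-0.0005, 0.0013, 0.0003])
```

Emit:
jog_arm(
  travel=[
    [0, 0, 0],
    [0, 0, 0],
    [0, 0, 0],
    [0, 0, 0],
    [0, 0, 0.06],
    [0, 0, 0.12],
    [0, 0, 0.18],
    [0, 0, 0.24],
    [0, 0, 0.24],
    [0, 0, 0.24],
  ],
  dr=[
    [0, 0, 0],
    [0, 0, 0],
    [0, 0, 0],
    [0, 0, 0],
    [0, 0, 0],
    [0, 0, 0],
    [0, 0, 0],
    [0, 0, 0],
    [0, 0, 0],
    [0, 0, 0],
  ],
  claw=[0, 0, 0, 0, 0, 0, 0, 0, 0, 0],
  newtons=20,
)

```text
time_s: 20.6
tcp_pos: [0.5308, -0.1164, 0.2139]
eef_rot: [-180.0, 27.0, -164.8]
contact_force: [0.4, -0.5, 0.0]
gripper_width: 0.0004
gripper_force: 0.0
```

Run:
```python
from h import *
s=r.get_state(); print(((s["tcp_pos"]-CTR)@F).round(4),s["gripper_width"])
for h in (.068,.062,.0605): print(h,rel(CTR+F@[-.02,-.02,h],TR))
```

```text
[-0.02   -0.0198  0.1021] 0.0003649425303088117
0.068 ([0.0001, -0.0004, 0.0682], [0.0, -0.0, 0.0001])
0.062 ([0.0001, -0.0004, 0.0802], [0.0, -0.0, 0.0001])
0.0605 ([0.0001, -0.0004, 0.0832], [0.0, -0.0, 0.0001])
```

Emit:
jog_arm(
  travel=[
    [0, 0, 0.03],
    [0, 0, 0.06],
    [0, 0, 0.068],
    [0, 0, 0.071],
    [0, 0, 0.074],
    [0, 0, 0.076],
    [0, 0, 0.078],
    [0, 0, 0.08],
    [0, 0, 0.081],
    [0, 0, 0.081],
  ],
  dr=[
    [0, 0, 0],
    [0, 0, 0],
    [0, 0, 0],
    [0, 0, 0],
    [0, 0, 0],
    [0, 0, 0],
    [0, 0, 0],
    [0, 0, 0],
    [0, 0, 0],
    [0, 0, 0],
  ],
  claw=[0, 0, 0, 0, 0, 0, 0, 0, 0, 0],
)

```text
time_s: 21.85
tcp_pos: [0.5486, -0.1119, 0.1786]
eef_rot: [-180.0, 27.1, -164.8]
contact_force: [-6.8, -1.0, 9.3]
gripper_width: 0.0007
gripper_force: 5.7
```

Run:
```python
from h import *
s=r.get_state(); print(((s["tcp_pos"]-CTR)@F).round(4),(s["contact_force"]@F).round(2))
```

```text
[-0.0196 -0.0201  0.0623] [-1.86  0.79 11.38]
```

The handle's end sits 62.3 mm above the face under 11 N, so it is fully home. Retreating and handing in.

Emit:
jog_arm(
  travel=[
    [0, 0, -0.03],
    [0, 0, -0.08],
    [0, 0, -0.15],
    [0, 0, -0.22],
    [0, 0, -0.28],
    [0, 0, -0.28],
    [0, 0, -0.28],
    [0, 0, -0.28],
    [0, 0, -0.28],
    [0, 0, -0.28],
  ],
  dr=[
    [0, 0, 0],
    [0, 0, 0],
    [0, 0, 0],
    [0, 0, 0],
    [0, 0, 0],
    [0, 0, 0],
    [0, 0, 0],
    [0, 0, 0],
    [0, 0, 0],
    [0, 0, 0],
  ],
  claw=[0, 0, 0, 0, 0, 0, 0, 0, 0, 0],
)

```text
time_s: 23.1
tcp_pos: [0.487, -0.1282, 0.3015]
eef_rot: [180.0, 26.9, -164.8]
contact_force: [0.0, -0.0, -0.3]
gripper_width: 0.0008
gripper_force: 0.0
```

Run:
```python
from h import *
print(r.close_job())
```

```text
the job is handed in; nothing more can be done
None
```

The job is handed in at 23.1 s (result not reported back): the cover is swung about 90° right with both slots open, and the spreader is fully home in the right slot, which proved clear.

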